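Clamp the mended egg cup

TASK

The pepper mill has finished setting in the ratchet clamp and the mended egg cup is waiting on the cork coaster. First make them change places: stand the pepper mill in the middle of the coaster and the egg cup upright on the clamp's board, centred against the end stop; then pump the trigger stroke by stroke, never pushing the bar or the pad directly, until the sprung pad holds the egg cup snugly against the stop without crushing it. Finish while still squeezing the trigger with that moderate pressure on the cup, and leave the jug, teacup and flour dredger where they are.

Things in the scene. Friction and masses are not known exactly. Their poses are not given: they have to be found in the camera images.
- clamp: One-hand ratchet clamp on a fixed light wooden board 80 x 300 x 12 mm (x -40 to 40, y -185 to 115 mm, top z = 12 mm). Origin on the board's underside; +y is the clamping direction (from orange grips to end stop), z up. Along y: black guide body (-140 to -36, 36 mm wide, up to z = 80 mm) with orange trigger and orange fixed handle on top, then the pad on its bar, then the end stop.
- squeeze_mid (a point): Midpoint of the fully squeezed pair of orange grips: clamp y = -87, z = 120 mm. The fixed handle (28 wide in x, 14 thick, top z = 150 mm) spans y -82 to -68; over both grips it is 52 mm at rest, 38 mm fully squeezed. Centre a parallel gripper here (not on the pair at rest: the handle does not give), closing along clamp y, opened 68 mm or more, fingertips 98 to 105 mm above the worktop.
- clamp_trigger: Orange trigger grip 26 x 12 x 64 mm; origin at its centre, z = 118 mm, clamp y = -114 mm at rest. Slides 14 mm along clamp +y towards the fixed handle to a hard stop; a spring (4 N at rest, 6 N at full stroke) returns it when let go. Going in, its pawl drives the toothed bar 1:1 (12 mm a full stroke; the first stroke 8 to 14 mm); going out, the pawl clicks over the teeth and the bar stays.
- clamp_bar: Toothed steel bar carrying the pad; origin at its front end, z = 38 mm, clamp y = -52 mm when fully drawn back; travels up to 70 mm along clamp +y, starts 6 to 22 mm forward of that. A brake holds it with 8 N either way, so the pad's force on the piece = squeeze on the trigger - 8 N - trigger spring (4 to 6 N), as long as the trigger is not at its hard stop.
- clamp_pad: Rubber-faced pad 46 x 46 mm; origin at the centre of its face, which looks along clamp +y. It sits on a spring: unloaded it is 32 mm ahead (clamp y) of clamp_bar's origin, and each 1.5 N of clamping force brings it 1 mm nearer (up to 16 mm). Right force on the egg cup: 4 to 18 N (aim for 8 to 13 N, 5 to 9 mm of spring); over 30 N crushes it.
- clamp_stop: Dark steel end stop of the clamp, 56 mm wide, rubber face 52 mm high above the board; origin at the middle of the lower edge of its face, on the board's top, clamp y = 75 mm; the face looks along clamp -y.
- seat (a point): The place of the egg cup's foot centre on the board when the cup stands touching the end stop, 24 mm in front of the stop's face, on the clamp's axis.
- egg_cup: Blue and white china egg cup, 47 mm across its round bowl, 50 mm high, 60 g, solid to the fingers (bowl not to be gripped inside). Origin: centre of its foot, z up. At the start upright on the coaster.
- pepper_mill: Wooden pepper mill, round, 58 mm across at the lower part, 120 mm high, 180 g; up to 86 mm high it may be gripped as a 58 mm cylinder; above that a 50 mm head and a knob. Origin: centre of its foot, z up. At the start upright on the board between stop and pad.
- coaster: Round cork coaster with a blue middle, 90 mm across, 5 mm thick, fixed to the worktop. Origin: centre of its underside. Beside it, 100 mm towards -y (world), the worktop is free for parking one thing.
- jug: Blue and white china jug, 110 x 148 x 120 mm, bystander to the right of the clamp. Origin: centre of its foot.
- teacup: Blue and white teacup, 86 x 112 x 60 mm, bystander behind the clamp. Origin: centre of its foot.
- dredger: Tin flour dredger, 67 x 91 x 114 mm, bystander behind the clamp. Origin: centre of its foot.
Mind the look-alikes: they are no part of the job. Of the things that look like the coaster, the larger one is meant.

How it is judged (in metres and radians):
On the way, in this order (a step that is already met when the one before it is completed fails the run):
1. the two have changed places: the mill stands on the coaster and the egg cup at the end stop, both let go, the pad not yet on the cup (horizontal distance between pepper_mill and coaster below 0.02 m and height (world z) of pepper_mill below 0.012 m and angle between each of pepper_mill, egg_cup's own z axis and vertical below 0.15 rad and horizontal distance between egg_cup and seat below 0.018 m and z of egg_cup in the frame of clamp below 0.018 m and contact force between each of the fingers, clamp_pad and egg_cup below 0.1 N and contact force between the fingers and pepper_mill below 0.1 N), for 0.2 s.
2. the pad holds the egg cup against the stop while the trigger is squeezed (contact force between clamp_pad and egg_cup above 4 N and contact force between clamp_stop and egg_cup above 3 N and contact force between the fingers and clamp_trigger above 3 N), for 0.2 s.
At the end, for the whole second after the job is handed in: Fingers still press the trigger (over 3 N); pad force on the egg cup 4 to 18 N, stop force over 3 N; cup untouched, at rest, upright (0.15 rad) on the board within 18 mm of its seat; pepper mill at rest, upright on the coaster within 20 mm of its middle (all of step 2 and contact force between clamp_pad and egg_cup below 18 N and contact force between the fingers and egg_cup below 0.1 N and horizontal distance between egg_cup and seat below 0.018 m and z of egg_cup in the frame of clamp below 0.02 m and angle between each of egg_cup, pepper_mill's own z axis and vertical below 0.15 rad and linear speed of each of egg_cup, pepper_mill below 0.01 m/s and horizontal distance between pepper_mill and coaster below 0.02 m and height (world z) of pepper_mill below 0.012 m); the arm keeps its last pose, push and grip.
It fails at once if the egg cup is crushed (pad force over 30 N) (contact force between clamp_pad and egg_cup above 30 N).
It fails at once if the fingers push the bar or the pad directly (over 3 N) (contact force between the fingers and clamp_bar above 3 N).
It fails at once if the egg cup or the pepper mill is tipped (angle between any of egg_cup, pepper_mill's own z axis and vertical above 0.7 rad).
It fails at once if the jug, teacup or dredger is moved (over 20 mm) (distance of any of jug, teacup, dredger from where it was at the start of the episode above 0.02 m).
It also fails if it takes over 72 s, if anything falls off the work surface, if the arm or the gripper's body presses on something with over 40 N, if the wrist force passes 120 N, or if a joint passes its speed limit or range.

ROBOT

A 6-joint arm with a two-finger parallel gripper is mounted at the origin on a cart in front of the work surface, level with it; the furniture and walls round the work are solid. World frame = base frame: x ahead of the robot, y to its left, z up, the work surface at z = 0. Lengths are in m, angles in degrees, forces in N, time in s.
With the tool pointing down it reaches from about 0.25 to 0.725 m from the base axis. Payload 9.7 kg.
Tool frame: the origin (TCP) lies midway between the tips of the shut fingers; the grasp point (between the pads) lies 19 mm behind it; z points along the fingers, y is the line along which they close (so a half turn about z gives the same grasp; the last joint's range is limited). The gripper opens to 85 mm and grips with 20 to 120 N. Pads are 22 mm wide; open, the fingers measure 114 mm over their backs; the gripper's body (76 mm by 85 mm) begins 54 mm behind the grasp point. The pads swing forward as they close: fully open they stand 13 mm farther back than shut.
Start: joints at [70.13, 4.979, 10.078, 95.1, 0, 90], TCP at [0.187, 0.517, 0.199] pointing down, gripper open.
Joint ranges: [-179.16, 179.16], [-48.56, 103.87], [-65.8, 70.77], [-126.05, 130.52], [-82.76, 87.17], [-180, 180]. Speed limits (degrees/s): [127.2, 127.2, 147.25, 180, 180, 180].

INTERFACE

Orientations are given as [roll, pitch, yaw] about the fixed x, y, z axes, in that order (R = Rz(yaw) Ry(pitch) Rx(roll)).
In Python, from workcell import * gives the robot as it stands.
- The arm moves only by the tool servo_tool, never from a script. Its argument "moves" is a list of rows, each a list of 4 numbers: the shift along the world's x, y, z in cm, then the turn about the world's z in rad. A call has 1 to 20 rows; each row is the pose to reach, as a shift and turn from the pose commanded when the call began; what a row does not reach only later rows make up. A row lasts 1/12 s, in which the tool goes at most 41.7 mm and 7.16 degrees, less where a joint would pass 70% of its speed; a pose out of reach is approached as far as the arm can. A call with a gripper value outside its range is refused whole. "claw" is the closure, from 0 (fully open) to 1 (shut), set as the call begins (left out, the last holds). The fingers move at their own pace and stop on an object; "force" is the grip in N (left out, the last holds). Time passes only in rows, so rows that repeat a pose let the fingers close. It gives the time, the measured TCP pose, the force, the opening and the grip force at its end, in the units of the state.
- get_obs(): the state, without advancing time (a new reading comes with each control period).
- camera(name): name is "side" or "top"; returns the picture (420x560x3 uint8, red, green, blue); there is no depth.
- get_calibration(name): a dict with "fx", "fy", "cx", "cy" (pixels), "k1" (the pictures are not rectified: a ray, as slopes to the right and down, at radius r is drawn at 1 + k1 r^2 times it, then the intrinsics apply), "rvec" (rotation vector, rad) and "tvec" (3), from world to camera coordinates, as OpenCV has them. Camera axes: x right, y down, z forward; pixel columns grow to the right and rows downward; lengths in m; the calibration is good to about 2 mm. A picture is of the moment at which its call begins. get_calibration takes no time and is no camera call.
- job_done(): hands the job in; it is judged then, once.
The state is a dict: "time": time; "q": joint angles; "qd": joint speeds; "joint_efforts": joint torques, N m; "ee_pos": TCP position; "tcp_rot": TCP orientation; "wrist_force": force on the tool from outside, world axes, zero at the start; "torque": the same for the moment, N m; "opening": finger opening in m; "grasp_force": force on a finger pad.
Only numpy, scipy, OpenCV 4.12 (cv2) and the standard library are available. Lean on these libraries where they do the work, as an engineer would, in place of code of your own. Each camera call takes 0.05 s, during which the arm holds its last target. There are 200 camera calls.

## Working session

There is one attempt and no reset: what is moved stays moved. The work goes in short steps, Python scripts to look and compute and a tool call to move; the robot and the scene stay as the last step left them, time stands still between calls to the robot, and variables do not carry over. Pictures are saved under pics/ and viewed, at most 10 in all, crops included, and the job is handed in when it is done.

Besides the shell and the picture viewer there is one more tool, called in YAML: its name, and indented under it one key for each argument. servo_tool: Moves the arm, as the interface text tells. Its arguments: {"type":"object","properties":{"moves":{"type":"array","items":{"type":"array","items":{"type":"number"}}},"claw":{"type":"number"},"force":{"type":"number"}},"required":["moves"]}

```bash
mkdir -p pics; cat > h.py <<'E'
from workcell import *
import numpy as np, cv2
def shot(n,f):
    im=camera(n); cv2.imwrite('pics/'+f,im[:,:,::-1]); return im
def cal(n):
    c=get_calibration(n); return c,cv2.Rodrigues(np.array(c['rvec'],float))[0],np.array(c['tvec'],float).ravel()
def proj(n,P):
    c,R,t=cal(n); p=np.atleast_2d(P)@R.T+t; s=p[:,:2]/p[:,2:]; s=s*(1+c['k1']*(s**2).sum(1,keepdims=True))
    return s*[c['fx'],c['fy']]+[c['cx'],c['cy']]
def unproj(n,px,z):
    c,R,t=cal(n); px=np.atleast_2d(px).astype(float)
    d=(px-[c['cx'],c['cy']])/[c['fx'],c['fy']]; s=d.copy()
    for _ in range(20): s=d/(1+c['k1']*(s**2).sum(1,keepdims=True))
    r=np.c_[s,np.ones(len(s))]@R; o=-R.T@t
    return o+r*((z-o[2])/r[:,2])[:,None]
E
python3 - <<'E'
from h import *
a=shot('top','t0.png');b=shot('side','s0.png')
for n in('top','side'):
    c,R,t=cal(n);print(n,c['fx'],-R.T@t,R[2])
o=get_obs();print(o)
E
```

```text
top 433.472284690103 [ 0.36450092 -0.03552557  1.26430524] [ 0.1845683  -0.02517046 -0.98249732]
side 391.84054771387395 [ 0.61115601 -1.1903667   0.7096423 ] [-0.01708904  0.87863803 -0.47718254]
{'time': 0.1, 'q': array([ 7.01293967e+01,  5.01002511e+00,  1.00398828e+01,  9.50984877e+01,
       -9.80548489e-05,  9.00024052e+01]), 'qd': array([-0.05905713, -0.11819094,  0.16202258,  0.048192  , -0.04442126,
       -0.05476911]), 'joint_efforts': array([ 1.12208461e-03, -5.21562266e+01,  4.65654266e+01,  1.59193785e-02,
        1.13847780e-04,  1.41876288e-05]), 'ee_pos': array([0.18686641, 0.51703987, 0.19874201]), 'tcp_rot': array([-1.79931370e+02,  1.00935769e-04,  1.60126992e+02]), 'wrist_force': array([-0.1944862 ,  0.65110981, -0.10804919]), 'torque': array([ 0.02041995,  0.02761877, -0.03580958]), 'grasp_force': 0.0, 'opening': 0.0855824021290387}
```

View pics/t0.png

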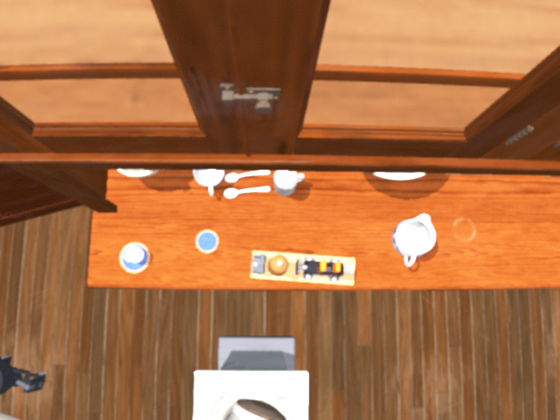

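View pics/s0.png

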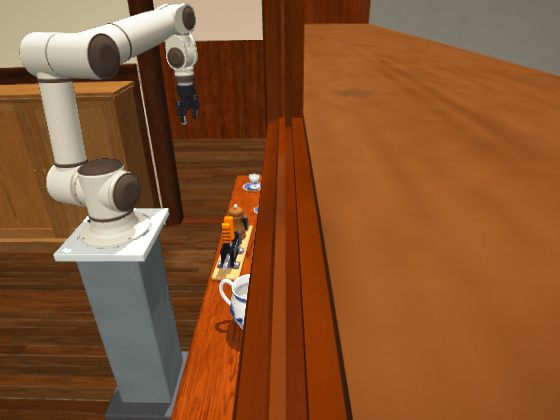

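Top view: the two coaster candidates are a round one carrying a cup at (135,257) and a bare blue one at (207,241). The cup candidates are (135,257), (285,182) and (208,178), and the ring at (465,230) is only a stain. The clamp is at (303,268), with the stop on the left and the mill at (278,265). The larger coaster with the egg cup, at (135,257), fits the description. I'll check it in a crop.

```bash
python3 - <<'E'
from h import *
im=cv2.imread('pics/t0.png')
c=cv2.resize(im[215:295,90:250],None,fx=5,fy=5,interpolation=cv2.INTER_CUBIC)[:,:800]
d=cv2.resize(im[240:295,240:368],None,fx=6,fy=6,interpolation=cv2.INTER_CUBIC)
cv2.imwrite('pics/c1.png',c[:,:800]);cv2.imwrite('pics/c2.png',d)
print(unproj('top',[[135,257],[207,241],[252,280],[356,284],[252,252],[356,257]],0.012))
E
```

```text
[[ 0.46746528  0.3424831   0.012     ]
 [ 0.51661985  0.13458951  0.012     ]
 [ 0.4055841   0.00231807  0.012     ]
 [ 0.39542121 -0.2972933   0.012     ]
 [ 0.48594515  0.00349173  0.012     ]
 [ 0.47343364 -0.29912231  0.012     ]]
```

View pics/c1.png

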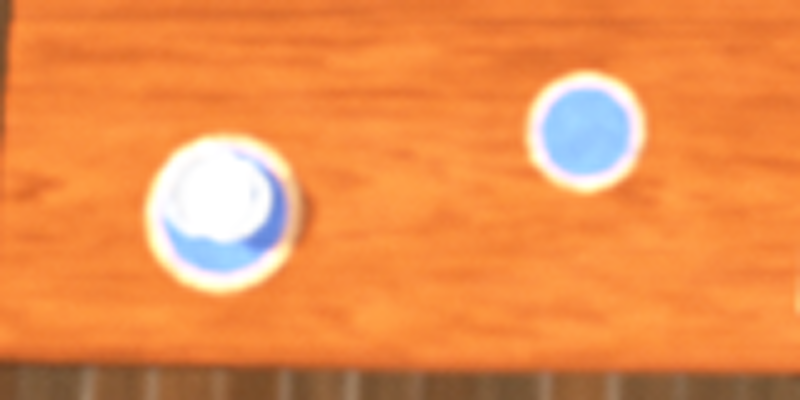

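View pics/c2.png

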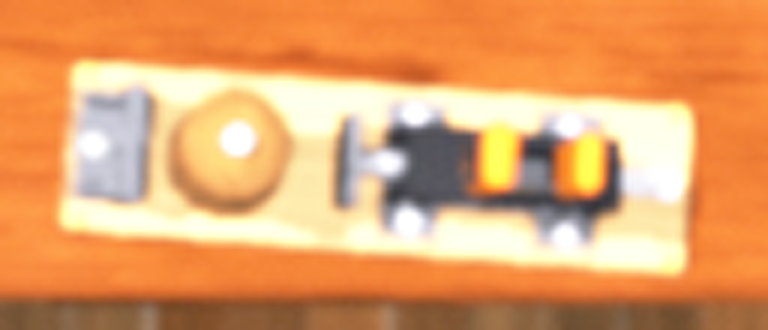

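The crops confirm it: the larger coaster, holding the egg cup, is at about (134.6,257.6). The bare coaster at (207,241) is smaller. In the clamp view the mill is at (278,265), the stop is on the left and the pad's face is near x=296.

```bash
cat > meas.py <<'E'
from h import *
import scipy.optimize as so
c2=np.array([[72,62],[692,103],[687,272],[60,230]])/6+240-.42
L=np.array([[40,115],[40,-185],[-40,-185],[-40,115]])/1e3
W=unproj('top',c2,.012)[:,:2]
# clamp frame: x right of +y ; y ~ world +y, x~ world +x
f=lambda p:(np.c_[L@np.array([[np.cos(p[2]),np.sin(p[2])],[-np.sin(p[2]),np.cos(p[2])]])+p[:2]]-W).ravel()
s=so.least_squares(f,[.44,-.1,0]);p=s.x
C=lambda x,y:p[:2]+np.array([[np.cos(p[2]),-np.sin(p[2])],[np.sin(p[2]),np.cos(p[2])]])@[x,y]
if __name__=='__main__':
    print('clamp',p[:2],np.degrees(p[2]),'res',s.fun.round(4))
    print('seat',C(0,.051),'sq',C(0,-.087))
    print('coaster',unproj('top',np.array([223,213])/5+[90,215]-.4,.005))
    print('cup',unproj('top',np.array([219,191])/5+[90,215]-.4,.055))
    m=unproj('top',np.array([230,150])/6+240-.42,.09);print('mill',m)
    R=np.array([[np.cos(p[2]),-np.sin(p[2])],[np.sin(p[2]),np.cos(p[2])]]);print('mill in clamp',R.T@(m[0,:2]-p[:2]))
    pf=unproj('top',np.array([350,160])/6+240-.42,.055);print('pad',R.T@(pf[0,:2]-p[:2]))
    st=unproj('top',np.array([150,142])/6+240-.42,.064);print('stop',R.T@(st[0,:2]-p[:2]))
E
python3 meas.py
```

```text
clamp [ 0.44470815 -0.10842416] -3.44672042748053 res [-0.0004 -0.0008 -0.0006  0.0004  0.0009  0.0009  0.0002 -0.0006]
seat [ 0.44777428 -0.05751641] sq [ 0.43947768 -0.19526678]
coaster [[0.46742317 0.34692523 0.005     ]]
cup [[0.4756302 0.334749  0.055    ]]
mill [[ 0.44490542 -0.06939201  0.09      ]]
mill in clamp [-0.00214971  0.0389734 ]
pad [-0.00059923 -0.01778439]
stop [0.00084539 0.07531386]
```

servo_tool:
  moves:
    - [28.9,-18.2,-7,-1.285]
    - [28.9,-18.2,-7,-1.285]
    - [28.9,-18.2,-7,-1.285]
    - [28.9,-18.2,-7,-1.285]
    - [28.9,-18.2,-7,-1.285]
    - [28.9,-18.2,-7,-1.285]
    - [28.9,-18.2,-7,-1.285]
    - [28.9,-18.2,-7,-1.285]
    - [28.9,-18.2,-7,-1.285]
    - [28.9,-18.2,-7,-1.285]
    - [28.9,-18.2,-7,-1.285]
    - [28.9,-18.2,-7,-1.285]
    - [28.9,-18.2,-7,-1.285]
    - [28.9,-18.2,-7,-1.285]
    - [28.9,-18.2,-7,-1.285]
  claw: 0

```text
time: 1.35
ee_pos: [0.4757, 0.3355, 0.1294]
tcp_rot: [180.0, 0.0, 86.6]
wrist_force: [-0.9, 0.3, -1.4]
opening: 0.0852
grasp_force: 0.0
```

servo_tool:
  moves:
    - [0,0,-3,0]
    - [0,0,-6,0]
    - [0,0,-9,0]
    - [0,0,-11.2,0]
    - [0,0,-11.2,0]
    - [0,0,-11.2,0]

```text
time: 1.85
ee_pos: [0.4752, 0.335, 0.017]
tcp_rot: [-179.9, 0.1, 86.6]
wrist_force: [0.3, 0.6, 0.9]
opening: 0.0853
grasp_force: 0.0
```

servo_tool:
  moves:
    - [0,0,0,0]
    - [0,0,0,0]
    - [0,0,0,0]
    - [0,0,0,0]
    - [0,0,0,0]
    - [0,0,0,0]
    - [0,0,0,0]
    - [0,0,0,0]
  claw: 1
  force: 20

```text
time: 2.52
ee_pos: [0.4766, 0.3359, 0.0194]
tcp_rot: [179.9, -0.1, 86.5]
wrist_force: [-1.5, -1.1, 6.9]
opening: 0.0443
grasp_force: 19.4
```

servo_tool:
  moves:
    - [0,0,0,0]
    - [0,0,0,0]
    - [0,0,0,0]
    - [0,0,-0.8,0]
    - [0,0,-0.8,0]
    - [0,0,-0.8,0]
  claw: 0

```text
time: 3.02
ee_pos: [0.4755, 0.3349, 0.0084]
tcp_rot: [-179.9, 0.1, 86.5]
wrist_force: [-0.1, 0.9, 0.7]
opening: 0.0853
grasp_force: 0.0
```

servo_tool:
  moves:
    - [0,0,0,0]
    - [0,0,0,0]
    - [0,0,0,0]
    - [0,0,0,0]
    - [0,0,0,0]
    - [0,0,0,0]
    - [0,0,0,0]
    - [0,0,0,0]
  claw: 1

```text
time: 3.68
ee_pos: [0.4761, 0.3354, 0.0097]
tcp_rot: [180.0, -0.0, 86.5]
wrist_force: [-0.7, 0.5, 3.7]
opening: 0.0452
grasp_force: 20.7
```

```bash
python3 - <<'E'
from h import *
b=shot('side','s1.png');a=shot('top','t1.png')
u=proj('side',[[.476,.335,.04]])[0].astype(int);v=proj('top',[[.476,.335,.04]])[0].astype(int);print(u,v)
f=lambda im,u:cv2.resize(im[u[1]-35:u[1]+35,max(u[0]-40,0):u[0]+40],(400,350),interpolation=cv2.INTER_CUBIC)
cv2.imwrite('pics/c3.png',np.hstack([f(b,u),f(a,v)])[:,:,::-1])
E
```

```text
[253 179] [134 253]
```

View pics/c3.png

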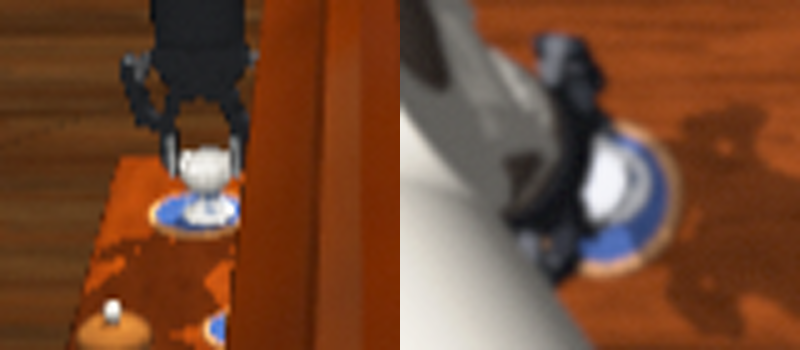

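The side crop shows the cup upright with its bowl between the pads, around (205,165). I'll lift it and carry it to the parking spot.

servo_tool:
  moves:
    - [0,0,2,0]
    - [0,0,4,0]
    - [0,-2,4,0]
    - [-0.3,-4.5,4,0]
    - [-0.6,-7,4,0]
    - [-0.9,-9,4,0]
    - [-0.9,-9,4,0]
    - [-0.9,-9,2,0]
    - [-0.9,-9,0.5,0]
    - [-0.9,-9,-0.4,0]
    - [-0.9,-9,-0.4,0]
    - [-0.9,-9,-0.4,0]

```text
time: 4.78
ee_pos: [0.4667, 0.2454, 0.005]
tcp_rot: [-180.0, 0.0, 86.5]
wrist_force: [-0.1, -0.1, -1.4]
opening: 0.0458
grasp_force: 21.9
```

servo_tool:
  moves:
    - [0,0,0,0]
    - [0,0,0,0]
    - [0,0,0,0]
    - [0,0,0,0]
    - [0,0,4,0]
    - [0,0,8,0]
    - [0,0,12,0]
    - [0,0,12,0]
  claw: 0

```text
time: 5.45
ee_pos: [0.4696, 0.2466, 0.1338]
tcp_rot: [179.5, -0.3, 86.5]
wrist_force: [0.5, -0.1, 0.6]
opening: 0.0852
grasp_force: 0.0
```

servo_tool:
  moves:
    - [0,-1,3,0]
    - [-0.3,-5,5,0]
    - [-0.6,-9,5,0]
    - [-1,-13,5,0]
    - [-1.3,-17,5,0]
    - [-1.6,-21,5,0]
    - [-1.9,-25,5,0]
    - [-2.2,-29,5,0]
    - [-2.2,-31.4,5,0]
    - [-2.2,-31.4,5,0]
    - [-2.2,-31.4,5,0]
    - [-2.2,-31.4,5,0]

```text
time: 6.45
ee_pos: [0.445, -0.0685, 0.1755]
tcp_rot: [180.0, -0.0, 86.5]
wrist_force: [0.8, -0.2, 0.1]
opening: 0.0853
grasp_force: 0.0
```

```bash
python3 - <<'E'
from h import *
o=get_obs();print(o['ee_pos'],o['tcp_rot'])
a=shot('top','t2.png');b=shot('side','s2.png')
u=proj('top',[[.467,.245,.05]])[0].astype(int);v=proj('side',[[.445,-.069,.1]])[0].astype(int);print(u,v)
f=lambda im,u:cv2.resize(im[u[1]-35:u[1]+35,max(u[0]-40,0):u[0]+40],(400,350),interpolation=cv2.INTER_CUBIC)
cv2.imwrite('pics/c4.png',np.hstack([f(a,u),f(b,v)])[:,:,::-1])
E
```

```text
[ 0.44497854 -0.06846289  0.17546634] [ 1.79991028e+02 -1.45244265e-02  8.64801337e+01]
[165 256] [235 212]
```

View pics/c4.png

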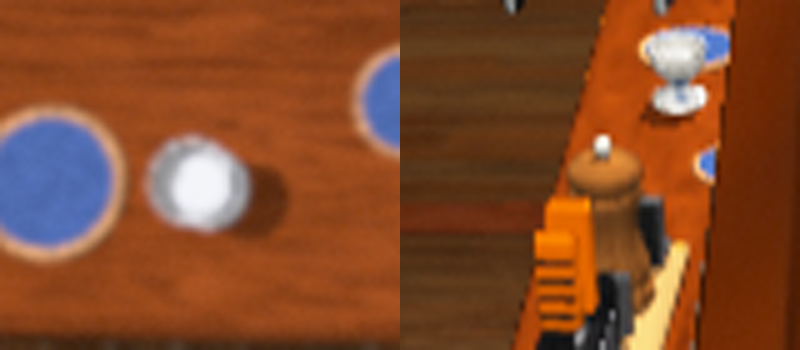

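Top crop: the cup stands upright at about (165,258) and the coaster is bare at about (135,257). Side crop: the mill stands under the open fingers.

```bash
python3 - <<'E'
from h import *
im=cv2.imread('pics/t2.png')
hsv=cv2.cvtColor(im,cv2.COLOR_BGR2HSV)
m=cv2.inRange(hsv,(95,80,60),(130,255,255))
n,l,s,c=cv2.connectedComponentsWithStats(m)
for i in range(1,n):
    if s[i,4]>60: print(s[i],c[i],unproj('top',c[i],.005))
print('cup',unproj('top',[164.8-.4,257.8-.4],.047))
E
```

```text
[198 233  18  17 248] [206.73790323 241.00403226] [[0.51744996 0.13630599 0.005     ]]
[123 245  24  25 456] [134.24780702 257.04385965] [[0.46788009 0.34681091 0.005     ]]
cup [[0.46463687 0.2483187  0.047     ]]
```

servo_tool:
  moves:
    - [0,0,-3,0]
    - [0,0,-6,0]
    - [0,0,-8.5,0]
    - [0,0,-10,0]
    - [0,0,-11,0]
    - [0,0,-11,0]
    - [0,0,-11,0]

```text
time: 7.13
ee_pos: [0.4451, -0.0682, 0.0658]
tcp_rot: [180.0, -0.0, 86.6]
wrist_force: [0.3, -0.5, -0.0]
opening: 0.0854
grasp_force: 0.0
```

servo_tool:
  moves:
    - [0,0,0,0]
    - [0,0,0,0]
    - [0,0,0,0]
    - [0,0,0,0]
    - [0,0,0,0]
    - [0,0,0,0]
    - [0,0,0,0]
  claw: 1
  force: 35

```text
time: 7.72
ee_pos: [0.4458, -0.069, 0.0668]
tcp_rot: [179.9, 0.0, 86.5]
wrist_force: [-0.4, -0.2, 5.5]
opening: 0.0457
grasp_force: 35.0
```

```bash
python3 - <<'E'
from h import *
a=shot('top','t3.png');b=shot('side','s3.png')
u=proj('top',[[.445,-.069,.1]])[0].astype(int);v=proj('side',[[.445,-.069,.1]])[0].astype(int);print(u,v)
print(proj('side',[[.445,-.069,z] for z in (.012,.067,.098,.132)]))
f=lambda im,u:cv2.resize(im[u[1]-35:u[1]+35,max(u[0]-30,0):u[0]+30],(400,467),interpolation=cv2.INTER_CUBIC)
cv2.imwrite('pics/c5.png',np.hstack([f(a,u),f(b,v)])[:,:,::-1])
E
```

```text
[277 264] [235 212]
[[236.9891256  235.39684243]
 [235.88460865 221.25589043]
 [235.24425463 213.0286263 ]
 [234.52669188 203.78392333]]
```

View pics/c5.png

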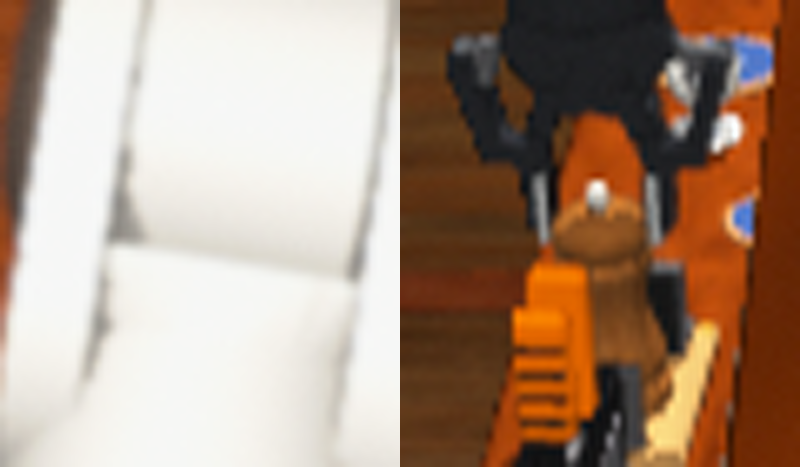

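In the side crop the fingertips sit near crop row 240 of the right half (z≈0.1), only at the mill's head. The tips ride about 3 cm higher than the reported TCP, so I'll reopen, go lower and regrip.

servo_tool:
  moves:
    - [0,0,0,0]
    - [0,0,0,0]
    - [0,0,0,0]
    - [0,0,-0.7,0]
    - [0,0,-1.4,0]
    - [0,0,-2.1,0]
    - [0,0,-2.1,0]
    - [0,0,-2.1,0]
  claw: 0

```text
time: 8.48
ee_pos: [0.4444, -0.0687, 0.0436]
tcp_rot: [-179.9, -0.0, 86.5]
wrist_force: [-0.2, -0.5, 0.9]
opening: 0.0856
grasp_force: 0.0
```

servo_tool:
  moves:
    - [0,0,0,0]
    - [0,0,0,0]
    - [0,0,0,0]
    - [0,0,0,0]
    - [0,0,0,0]
    - [0,0,0,0]
    - [0,0,0,0]
  claw: 1
  force: 35

```text
time: 9.07
ee_pos: [0.4454, -0.0688, 0.045]
tcp_rot: [179.9, 0.0, 86.5]
wrist_force: [0.6, -0.1, 5.2]
opening: 0.0475
grasp_force: 35.9
```

```bash
python3 - <<'E'
from h import *
a=shot('top','t4.png');b=shot('side','s4.png')
v=proj('side',[[.445,-.069,.1]])[0].astype(int)
f=lambda im,u:cv2.resize(im[u[1]-35:u[1]+35,max(u[0]-30,0):u[0]+30],(400,467),interpolation=cv2.INTER_CUBIC)
cv2.imwrite('pics/c6.png',np.hstack([f(b,v)])[:,:,::-1])
E
```

```text
(no output)
```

View pics/c6.png

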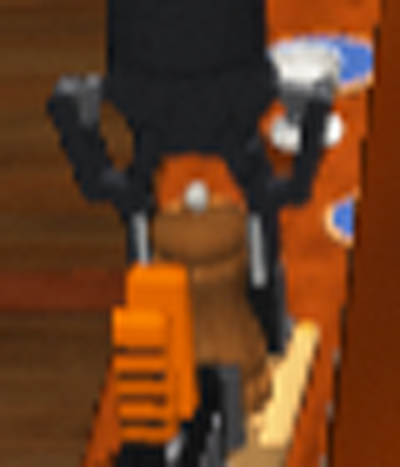

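servo_tool:
  moves:
    - [0,0,0,0]
    - [0,0,0,0]
    - [0,0,0,0]
    - [0,0,-0.4,0]
    - [0,0,-0.8,0]
    - [0,0,-0.8,0]
    - [0,0,-0.8,0]
  claw: 0

```text
time: 9.75
ee_pos: [0.4445, -0.0687, 0.0358]
tcp_rot: [-179.9, -0.0, 86.5]
wrist_force: [-0.2, 0.4, -0.3]
opening: 0.085
grasp_force: 0.0
```

servo_tool:
  moves:
    - [0,0,0,0]
    - [0,0,0,0]
    - [0,0,0,0]
    - [0,0,0,0]
    - [0,0,0,0]
    - [0,0,0,0]
    - [0,0,0,0]
  claw: 1
  force: 35

```text
time: 10.33
ee_pos: [0.4454, -0.0688, 0.0369]
tcp_rot: [179.9, 0.0, 86.5]
wrist_force: [0.9, -1.1, 6.2]
opening: 0.0485
grasp_force: 36.0
```

servo_tool:
  moves:
    - [0,0,0.3,0]
    - [0,0,0.6,0]
    - [0,0,1,0]
    - [0,0,1,0]
    - [0,0,1,0]
    - [0,0,1,0]

```text
time: 10.83
ee_pos: [0.4448, -0.0687, 0.0462]
tcp_rot: [-180.0, -0.0, 86.5]
wrist_force: [-0.5, -0.3, -1.4]
opening: 0.0486
grasp_force: 36.4
```

servo_tool:
  moves:
    - [0,0,3,0]
    - [0,0,6,0]
    - [0,0,8.5,0]
    - [0,2,8.5,0]
    - [0.3,5,8.5,0]
    - [0.6,9,8.5,0]
    - [0.9,13,8.5,0]
    - [1.1,17,8.5,0]
    - [1.3,21,8.5,0]
    - [1.5,25,8.5,0]
    - [1.7,29,8.5,0]
    - [1.9,33,8.5,0]
    - [2.1,37,8.5,0]
    - [2.2,39.5,8.5,0]
    - [2.3,41,8.5,0]
    - [2.3,41.6,8.5,0]
    - [2.3,41.6,8.5,0]
    - [2.3,41.6,8.5,0]
    - [2.3,41.6,8.5,0]

```text
time: 12.42
ee_pos: [0.468, 0.3462, 0.1315]
tcp_rot: [-180.0, 0.0, 86.5]
wrist_force: [0.8, -0.2, -1.8]
opening: 0.0485
grasp_force: 37.2
```

servo_tool:
  moves:
    - [0,0,-2.5,0]
    - [0,0,-5,0]
    - [0,0,-7,0]
    - [0,0,-8.2,0]
    - [0,0,-8.2,0]
    - [0,0,-8.2,0]

```text
time: 12.92
ee_pos: [0.468, 0.3466, 0.0498]
tcp_rot: [-180.0, 0.0, 86.5]
wrist_force: [-0.4, -0.2, -1.9]
opening: 0.0484
grasp_force: 37.2
```

```bash
python3 - <<'E'
from h import *
a=shot('top','t5.png');b=shot('side','s5.png')
u=proj('top',[[.467,.33,.05]])[0].astype(int);v=proj('side',[[.467,.33,.05]])[0].astype(int);print(u,v)
print(proj('side',[[.468,.347,z] for z in (.02,.14)]))
f=lambda im,u:cv2.resize(im[u[1]-35:u[1]+35,max(u[0]-30,0):u[0]+30],(400,467),interpolation=cv2.INTER_CUBIC)
cv2.imwrite('pics/c7.png',np.hstack([f(a,u),f(b,v)])[:,:,::-1])
E
```

```text
[135 256] [251 177]
[[252.53769135 182.46993482]
 [251.1912644  156.05187967]]
```

View pics/c7.png

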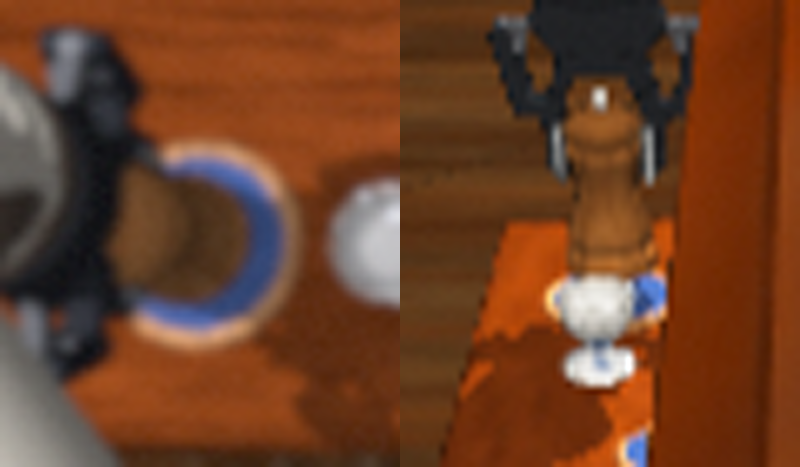

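The mill hangs upright, with its knob where the model puts it, and it is over the coaster. I'll lower it.

servo_tool:
  moves:
    - [0,0,-0.8,0]
    - [0,0,-1.4,0]
    - [0,0,-1.8,0]
    - [0,0,-2.0,0]
    - [0,0,-2.0,0]
    - [0,0,-2.0,0]

```text
time: 13.52
ee_pos: [0.468, 0.3474, 0.0299]
tcp_rot: [180.0, -0.0, 86.5]
wrist_force: [-1.2, -0.2, 4.1]
opening: 0.0481
grasp_force: 37.2
```

servo_tool:
  moves:
    - [0,0,0,0]
    - [0,0,0,0]
    - [0,0,0,0]
    - [0,0,0,0]
    - [0,0,2,0]
    - [0,0,6,0]
    - [0,0,10,0]
    - [0,0,14,0]
    - [0,0,14,0]
    - [0,0,14,0]
  claw: 0

```text
time: 14.35
ee_pos: [0.4691, 0.3481, 0.1722]
tcp_rot: [179.8, -0.2, 86.5]
wrist_force: [0.9, 0.6, -0.4]
opening: 0.0856
grasp_force: 0.0
```

servo_tool:
  moves:
    - [0,-3,0,0]
    - [-0.1,-6,0,0]
    - [-0.2,-9,0,0]
    - [-0.2,-9.9,-3,0]
    - [-0.2,-9.9,-6,0]
    - [-0.2,-9.9,-9,0]
    - [-0.2,-9.9,-12,0]
    - [-0.2,-9.9,-14.5,0]
    - [-0.2,-9.9,-16,0]
    - [-0.2,-9.9,-16.6,0]
    - [-0.2,-9.9,-16.6,0]
    - [-0.2,-9.9,-16.6,0]

```text
time: 15.35
ee_pos: [0.4658, 0.2482, 0.0034]
tcp_rot: [-180.0, 0.0, 86.5]
wrist_force: [0.4, 0.4, 1.3]
opening: 0.0853
grasp_force: 0.0
```

servo_tool:
  moves:
    - [0,0,0,0]
    - [0,0,0,0]
    - [0,0,0,0]
    - [0,0,0,0]
    - [0,0,0,0]
    - [0,0,0,0]
    - [0,0,0,0]
  claw: 1
  force: 22

```text
time: 15.93
ee_pos: [0.4665, 0.2486, 0.0044]
tcp_rot: [179.9, -0.1, 86.5]
wrist_force: [-1.1, -0.4, 5.9]
opening: 0.0454
grasp_force: 22.1
```

servo_tool:
  moves:
    - [0,0,1,0]
    - [0,0,3,0]
    - [0,0,6,0]
    - [0,0,9,0]
    - [0,0,11,0]
    - [0,0,11,0]
    - [0,0,11,0]

```text
time: 16.52
ee_pos: [0.4666, 0.2486, 0.1149]
tcp_rot: [179.9, -0.1, 86.5]
wrist_force: [-0.3, 0.2, -0.9]
opening: 0.0453
grasp_force: 23.1
```

servo_tool:
  moves:
    - [-0.1,-2,0,0]
    - [-0.3,-5,0,0]
    - [-0.5,-9,0,0]
    - [-0.8,-13,0,0]
    - [-1,-17,0,0]
    - [-1.3,-21,0,0]
    - [-1.5,-25,0,0]
    - [-1.7,-28,0,0]
    - [-1.8,-30,0,0]
    - [-1.85,-31,0,0]
    - [-1.85,-31,0,0]
    - [-1.85,-31,0,0]
    - [-1.85,-31,-3,0]
    - [-1.85,-31,-5,0]
    - [-1.85,-31,-5,0]
    - [-1.85,-31,-5,0]

```text
time: 17.85
ee_pos: [0.4467, -0.0605, 0.0628]
tcp_rot: [-179.9, -0.0, 86.6]
wrist_force: [0.0, -0.2, 0.1]
opening: 0.0454
grasp_force: 23.1
```

```bash
python3 - <<'E'
from h import *
from meas import C
a=shot('top','t6.png');b=shot('side','s6.png')
P=[[*C(0,.075),.064],[*C(0,.051),.07]];print(proj('side',P),proj('top',P))
i=proj('top',[[.468,.347,.1],[.468,.347,.005]]);print('mill',i)
g=lambda im,u,w:cv2.resize(im[u[1]-26:u[1]+26,u[0]-w:u[0]+w],None,fx=6,fy=6,interpolation=cv2.INTER_CUBIC)
L=[g(a,i[1].astype(int),22),g(b,proj('side',P)[1].astype(int),22),g(a,proj('top',P)[1].astype(int),22)]
for n in L: print(n.shape)
print(i[1].astype(int),proj('side',P)[1].astype(int),proj('top',P)[1].astype(int))
cv2.imwrite('pics/c8.png',np.hstack(L)[:,:,::-1])
E
```

```text
[[238.32490584 216.80690438]
 [237.03080352 218.74990396]] [[264.67196318 263.56034372]
 [273.38592361 263.99988147]]
mill [[123.83641257 253.95021645]
 [134.18627541 257.00176985]]
(312, 264, 3)
(312, 264, 3)
(312, 264, 3)
[134 257] [237 218] [273 263]
```

View pics/c8.png

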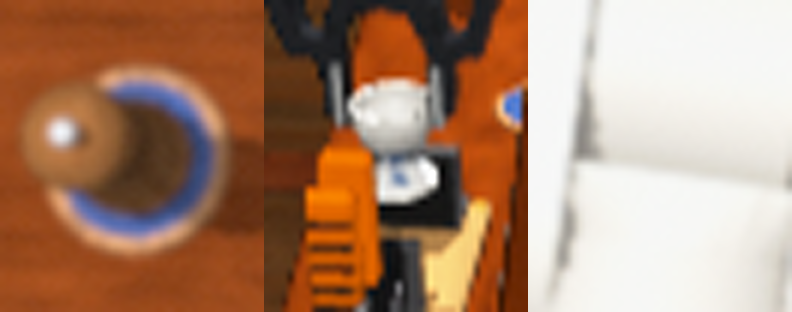

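The mill stands upright and centred on the coaster, its head at the predicted pixel. The cup hangs upright over the board in front of the stop.

servo_tool:
  moves:
    - [0,0,-1.5,0]
    - [0,0,-3,0]
    - [0,0,-4,0]
    - [0,0,-4.4,0]
    - [0,0,-4.5,0]
    - [0,0,-4.5,0]
    - [0,0,-4.5,0]

```text
time: 18.53
ee_pos: [0.448, -0.0618, 0.0193]
tcp_rot: [179.9, 0.0, 86.5]
wrist_force: [0.6, -0.8, -0.3]
opening: 0.0452
grasp_force: 23.1
```

servo_tool:
  moves:
    - [0,0.1,0,0]
    - [0,0.2,0,0]
    - [0,0.2,0,0]
    - [0,0.2,0,0]

```text
time: 18.87
ee_pos: [0.4479, -0.0609, 0.0191]
tcp_rot: [179.9, 0.2, 86.5]
wrist_force: [0.2, -6.9, 0.8]
opening: 0.0452
grasp_force: 23.2
```

servo_tool:
  moves:
    - [0,-0.2,0,0]
    - [0,-0.2,0,0]
    - [0,-0.2,-0.15,0]
    - [0,-0.2,-0.25,0]
    - [0,-0.2,-0.25,0]

```text
time: 19.28
ee_pos: [0.4476, -0.0617, 0.0164]
tcp_rot: [180.0, -0.0, 86.5]
wrist_force: [-1.9, -0.3, 3.9]
opening: 0.0455
grasp_force: 23.5
```

servo_tool:
  moves:
    - [0,0.1,0,0]
    - [0,0.1,0,0]
    - [0,0.1,0,0]

```text
time: 19.53
ee_pos: [0.4477, -0.0611, 0.0166]
tcp_rot: [179.9, 0.1, 86.5]
wrist_force: [-2.0, -2.5, 5.9]
opening: 0.0451
grasp_force: 23.6
```

servo_tool:
  moves:
    - [0,0,0,0]
    - [0,0,0,0]
    - [0,0,0,0]
    - [0,0,0,0]
    - [0,0,2,0]
    - [0,0,6,0]
    - [0,0,10,0]
    - [0,0,14,0]
    - [0,0,16,0]
    - [0,0,16,0]
  claw: 0

```text
time: 20.37
ee_pos: [0.4493, -0.0609, 0.181]
tcp_rot: [179.6, 0.0, 86.5]
wrist_force: [0.8, -0.1, -0.3]
opening: 0.0853
grasp_force: 0.0
```

servo_tool:
  moves:
    - [0,-2,1,0.12]
    - [-0.3,-5,1,0.25]
    - [-0.5,-8,1,0.37]
    - [-0.7,-11,1,0.5]
    - [-0.8,-13.4,1,0.62]
    - [-0.8,-13.4,1,0.75]
    - [-0.8,-13.4,1,0.87]
    - [-0.8,-13.4,1,1]
    - [-0.8,-13.4,1,1.12]
    - [-0.8,-13.4,1,1.25]
    - [-0.8,-13.4,1,1.37]
    - [-0.8,-13.4,1,1.5]
    - [-0.8,-13.4,1,1.57]
    - [-0.8,-13.4,1,1.57]
    - [-0.8,-13.4,1,1.57]

```text
time: 21.62
ee_pos: [0.4393, -0.1947, 0.1854]
tcp_rot: [180.0, -0.0, 176.3]
wrist_force: [-0.6, 0.6, -0.5]
opening: 0.0854
grasp_force: 0.0
```

```bash
python3 - <<'E'
from h import *
from meas import C
o=get_obs();print(o['ee_pos'],o['tcp_rot'],o['q'])
a=shot('top','t7.png');b=shot('side','s7.png')
# white cup rim blob in the top view near the seat
P=proj('top',[[*C(0,.051),.05]])[0];print('expect',P,proj('side',[[*C(0,.051),.062]]))
u=P.astype(int);w=a[u[1]-14:u[1]+15,u[0]-14:u[0]+15].astype(int)
m=((w.max(2)-w.min(2)<45)&(w.min(2)>110)).astype(np.uint8)
print('\n'.join(''.join('#' if v else '.' for v in r) for r in m))
E
```

```text
[ 0.43932968 -0.19465979  0.18540197] [ 1.79983962e+02 -3.53881481e-02  1.76286501e+02] [-2.38992218e+01 -4.74642648e+00 -1.21999320e+00  9.35651820e+01
  2.84167893e-03 -2.01857192e+01]
expect [273.25072984 264.49890456] [[237.18940384 220.83621054]]
.............................
.............................
.............................
.............................
.............................
.............................
.............................
...........#######...........
........############.........
.......##############........
.......###############.......
......#################......
.....##################......
.....###################.....
......##################.....
......##################.....
......##################.....
......#################......
......#################......
......#################......
.......###############.......
........#############........
.........###########.........
..........########...........
.............................
.............................
.............................
.............................
.............................
```

The cup's outline is centred on the seat pixel and upright. I'll lower onto the grips.

servo_tool:
  moves:
    - [0,-0.05,-3,0]
    - [0,-0.05,-6,0]
    - [0,-0.05,-8,0]
    - [0,-0.05,-9.5,0]
    - [0,-0.05,-9.5,0]
    - [0,-0.05,-9.5,0]
    - [0,-0.05,-9.5,0]

```text
time: 22.3
ee_pos: [0.4399, -0.1954, 0.0921]
tcp_rot: [-180.0, 0.1, 176.4]
wrist_force: [0.2, -0.4, 0.6]
opening: 0.0852
grasp_force: 0.0
```

servo_tool:
  moves:
    - [0,0,0,0]
    - [0,0,0,0]
    - [0,0,0,0]
    - [0,0,0,0]
    - [0,0,0,0]
    - [0,0,0,0]
    - [0,0,0,0]
    - [0,0,0,0]
  claw: 1
  force: 23

```text
time: 22.97
ee_pos: [0.4409, -0.1984, 0.0941]
tcp_rot: [-179.6, 0.3, 176.3]
wrist_force: [-2.6, -13.7, 11.2]
opening: 0.0377
grasp_force: 22.9
```

servo_tool:
  moves:
    - [0,0,0,0]
    - [0,0,0,0]
    - [0,0,0,0]
    - [0,0,0,0]
    - [0,0,0,0]
    - [0,0,0,0]
  claw: 0

```text
time: 23.47
ee_pos: [0.4395, -0.195, 0.091]
tcp_rot: [180.0, -0.0, 176.5]
wrist_force: [-0.1, 0.3, -1.2]
opening: 0.0857
grasp_force: 0.0
```

```bash
cat > row.py <<'E'
from h import *
from meas import C
import sys
im0=cv2.imread('pics/t0.png')
a=shot('top',sys.argv[1])
def line(im,z):
    # brightness along the clamp axis, offset sideways 17 mm so bar is avoided
    ys=np.arange(-.03,.035,.003); out=[]
    for x in (.017,-.017):
        P=proj('top',[[*C(x,y),z] for y in ys]).astype(np.float32)
        g=cv2.cvtColor(im,cv2.COLOR_RGB2GRAY)
        out.append(cv2.remap(g,P[:,0].copy()[None],P[:,1].copy()[None],cv2.INTER_LINEAR)[0])
    return ys,out
y,o=line(im0[:,:,::-1].copy(),.06);_,n=line(a,.06)
print((y*1e3).round().astype(int));print(o[0]);print(o[1]);print(n[0]);print(n[1])
E
python3 row.py t8.png
```

```text
[-30 -27 -24 -21 -18 -15 -12  -9  -6  -3   0   3   6   9  12  15  18  21
  24  27  30  33]
[246 250 244 228 205 190 220 247 252 252 252 252 252 252 247 229 205 196
 202 213 220 222]
[206 227 222 201 170 138 146 201 229 233 233 233 233 232 227 201 161 155
 171 185 192 193]
[ 68  48  54  91 132 154 151 128 103  86 113 163 192 197 197 198 197 197
 197 195 196 202]
[122 136 137 138 138 134 125 112  98  84 105 156 179 165 146 141 139 139
 139 140 150 169]
```

The first stroke drove the pad about 12 mm. I'll keep pumping.

servo_tool:
  moves:
    - [0,0,0,0]
    - [0,0,0,0]
    - [0,0,0,0]
    - [0,0,0,0]
    - [0,0,0,0]
    - [0,0,0,0]
    - [0,0,0,0]
    - [0,0,0,0]
  claw: 1
  force: 23

```text
time: 24.18
ee_pos: [0.4404, -0.1983, 0.0931]
tcp_rot: [-179.6, 0.2, 176.4]
wrist_force: [-2.2, -13.9, 10.4]
opening: 0.0372
grasp_force: 23.2
```

servo_tool:
  moves:
    - [0,0,0,0]
    - [0,0,0,0]
    - [0,0,0,0]
    - [0,0,0,0]
    - [0,0,0,0]
    - [0,0,0,0]
  claw: 0

```text
time: 24.68
ee_pos: [0.4394, -0.1949, 0.0908]
tcp_rot: [180.0, -0.0, 176.5]
wrist_force: [-0.1, -0.4, -0.6]
opening: 0.0853
grasp_force: 0.0
```

```bash
python3 row.py t9.png
```

```text
[-30 -27 -24 -21 -18 -15 -12  -9  -6  -3   0   3   6   9  12  15  18  21
  24  27  30  33]
[246 250 244 228 205 190 220 247 252 252 252 252 252 252 247 229 205 196
 202 213 220 222]
[206 227 222 201 170 138 146 201 229 233 233 233 233 232 227 201 161 155
 171 185 192 193]
[ 67  49  62 109 161 186 188 183 175 168 151 122 100  91 115 163 193 198
 197 194 195 202]
[152 186 195 195 177 151 140 139 139 137 130 115  97  76  77 107 133 138
 139 141 150 168]
```

servo_tool:
  moves:
    - [0,0,0,0]
    - [0,0,0,0]
    - [0,0,0,0]
    - [0,0,0,0]
    - [0,0,0,0]
    - [0,0,0,0]
    - [0,0,0,0]
    - [0,0,0,0]
  claw: 1
  force: 23

```text
time: 25.4
ee_pos: [0.4404, -0.1984, 0.0931]
tcp_rot: [-179.6, 0.2, 176.3]
wrist_force: [-1.4, -13.5, 10.4]
opening: 0.0375
grasp_force: 23.2
```

servo_tool:
  moves:
    - [0,0,0,0]
    - [0,0,0,0]
    - [0,0,0,0]
    - [0,0,0,0]
    - [0,0,0,0]
    - [0,0,0,0]
  claw: 0

```text
time: 25.9
ee_pos: [0.4394, -0.1949, 0.0908]
tcp_rot: [180.0, -0.0, 176.5]
wrist_force: [-0.3, 0.1, 0.3]
opening: 0.0856
grasp_force: 0.0
```

```bash
python3 row.py t10.png
```

```text
[-30 -27 -24 -21 -18 -15 -12  -9  -6  -3   0   3   6   9  12  15  18  21
  24  27  30  33]
[246 250 244 228 205 190 220 247 252 252 252 252 252 252 247 229 205 196
 202 213 220 222]
[206 227 222 201 170 138 146 201 229 233 233 233 233 232 227 201 161 155
 171 185 192 193]
[ 67  49  61 111 166 193 198 197 195 192 185 179 176 173 153 126 106  95
 121 168 193 203]
[168 185 177 170 181 192 194 185 162 143 139 138 138 137 125 113 106  92
  85 111 145 169]
```

Pad face is now near 24 mm and the cup's back is at about 27 mm, so the next stroke should hold it.

servo_tool:
  moves:
    - [0,0,0,0]
    - [0,0,0,0]
    - [0,0,0,0]
    - [0,0,0,0]
    - [0,0,0,0]
    - [0,0,0,0]
    - [0,0,0,0]
    - [0,0,0,0]
    - [0,0,0,0]
    - [0,0,0,0]
  claw: 1
  force: 23

```text
time: 26.78
ee_pos: [0.4405, -0.1984, 0.0936]
tcp_rot: [-179.6, 0.2, 176.4]
wrist_force: [-3.8, -12.6, 14.7]
opening: 0.0374
grasp_force: 22.3
```

```bash
python3 row.py t11.png; python3 - <<'E'
from h import *
from meas import C
a=cv2.imread('pics/t11.png')
P=proj('top',[[*C(0,.051),.05]])[0];u=P.astype(int);w=a[u[1]-14:u[1]+15,u[0]-14:u[0]+20].astype(int)
m=((w.max(2)-w.min(2)<45)&(w.min(2)>110))
print('\n'.join(''.join('#' if v else '.' for v in r) for r in m))
E
```

```text
[-30 -27 -24 -21 -18 -15 -12  -9  -6  -3   0   3   6   9  12  15  18  21
  24  27  30  33]
[246 250 244 228 205 190 220 247 252 252 252 252 252 252 247 229 205 196
 202 213 220 222]
[206 227 222 201 170 138 146 201 229 233 233 233 233 232 227 201 161 155
 171 185 192 193]
[173 195 200 199 198 198 198 197 197 196 192 192 187 181 180 174 146 117
 102 111 150 192]
[170 198 203 201 189 173 169 178 183 174 154 139 137 140 138 136 123 106
  88  84 112 152]
..................................
..................................
..................................
..................................
...##.............................
...#..............................
..................................
...........#######................
........############..............
.......##############.............
......#################...........
..#...#################...........
.##..##################...........
.#...###################.........#
......##################.....#####
......##################.....#####
.....###################.....#####
.....##################......#####
......#################..........#
......#################...........
.......###############............
........#############.............
.........##########...............
..........########................
..................................
..................................
..................................
..................................
..................................
```

```bash
python3 - <<'E'
from h import *
from meas import C
ys=np.arange(-.02,.045,.0005)
def prof(f,x,z=.058):
    g=cv2.cvtColor(cv2.imread('pics/'+f),cv2.COLOR_BGR2GRAY).astype(np.float32)
    P=proj('top',[[*C(x,y),z] for y in ys]).astype(np.float32)
    return cv2.remap(g,P[:,0].copy()[None],P[:,1].copy()[None],cv2.INTER_CUBIC)[0]
for x in (.021,.018,.015,-.015,-.018,-.021):
    r=[]
    for f in('t8.png','t9.png','t10.png','t11.png'):
        p=prof(f,x); d=np.gradient(cv2.GaussianBlur(p[None],(1,1),0)[0])
        lo=p.argmin() if f!='t8.png' else p[:60].argmin()
        # rising edge (pad face) : half level crossing
        hi=p[lo:lo+20].max(); h=(hi+p[lo])/2; k=lo+np.argmax(p[lo:lo+20]>h)
        r.append(round(1e3*(ys[k-1]+(h-p[k-1])/(p[k]-p[k-1])*.0005),1))
    print(x,r,np.diff(r).round(1))
o=get_obs();print(o['wrist_force'],o['torque'],o['opening'],o['grasp_force'])
E
```

```text
0.021 [np.float64(0.4), np.float64(12.2), np.float64(25.3), np.float64(28.7)] [11.8 13.1  3.4]
0.018 [np.float64(1.2), np.float64(13.4), np.float64(25.3), np.float64(29.9)] [12.2 11.9  4.6]
0.015 [np.float64(1.7), np.float64(13.7), np.float64(25.3), np.float64(30.4)] [12.  11.6  5.1]
-0.015 [np.float64(1.4), np.float64(14.6), np.float64(28.1), np.float64(31.1)] [13.2 13.5  3. ]
-0.018 [np.float64(1.3), np.float64(14.5), np.float64(27.6), np.float64(31.2)] [13.2 13.1  3.6]
-0.021 [np.float64(1.4), np.float64(14.3), np.float64(26.1), np.float64(30.8)] [12.9 11.8  4.7]
[ -2.92879626 -12.73698586  14.70189041] [-3.01627649  0.61803813 -0.15335978] 0.037233404910151896 22.350903153419495
```

The pad advanced about 4 mm of a roughly 12 mm stroke, so the spring is compressed about 8 mm. That is about 12 N, within the target. I'm handing in while still squeezing.

```bash
python3 -c "
from workcell import *
print(job_done())"
```

```text
the job is handed in; nothing more can be done
None
```

I handed the job in at about 27 s: the mill stands on the coaster, the egg cup is against the stop, and the trigger is still squeezed with about 12 N on the cup, estimated from how far the pad moved; no verdict came back.

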